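# Clear the wet-sanding drain tray

### The arm

A 7-joint arm with a two-finger parallel gripper is mounted at the origin on the work surface. World frame = base frame: x ahead of the robot, y to its left, z up, the work surface at z = 0. Lengths are in mm, angles in rad, forces in N, time in s.
With the tool pointing down it reaches from about 425 to 875 mm from the base axis. Payload 8.4 kg.
Tool frame: the origin (TCP) lies at the very end of the fingers, on their centre line; the grasp point (between the pads) lies 19 mm behind it; z points along the fingers, y is the line along which they close (so a half turn about z gives the same grasp; the last joint's range is limited). The gripper opens to 87 mm and grips with 3 to 60 N. Pads are 19 mm wide; open, the fingers measure 117 mm over their backs; the gripper's body (75 mm by 190 mm) begins 51 mm behind the grasp point.
Start: joints at [-1.406, 0.333, 0.04, 1.465, -0.013, 1.343, -0.059], TCP at [169.49, 627.484, 222.546] pointing down, gripper open.
Joint ranges: [-2.58, 2.58], [-0.38, 2.09], [-1.3, 1.39], [0.25, 2.4], [-1.5, 4.64], [0.08, 2.09], [-2.65, 2.65]. Speed limits (rad/s): [2.22, 2.22, 2.79, 2.79, 3.14, 3.14, 3.14].

### API

Orientations are given as a unit quaternion [w, x, y, z].
In Python, from bench import bot gives the robot as it stands. Calls block until the motion is done:
- bot.reach(position, orientation): joint-space move of the TCP to a pose.
- bot.line_to(position, attitude=None, max_speed=150, contact_N=None): straight line of the TCP; attitude=None keeps the orientation; max_speed is the mean speed in mm/s. With contact_N (N) it stops when the force on the tool has changed by that much, and returns True; else False.
- bot.move_joints(angles): joint-space move.
- bot.move_gripper(opening, f_grip=None): finger opening in mm; f_grip is the grip in N (None keeps the last); returns when the fingers have stopped.
- bot.sleep(seconds).
- bot.solve_ik(position, orientation): joint angles nearest the present ones, or None.
- bot.observe(): the state.
- bot.snapshot(name): name is "scene" or "top" or "wrist"; returns a dict with "image" (384x512x3 uint8, red, green, blue), "z_map" (384x512 float32, mm along the optical axis (not along the pixel's ray), 0 where there is no reading), "fx", "fy", "cx", "cy" (pixels), "rvec" (rotation vector, rad) and "tvec" (3), from world to camera coordinates, as OpenCV has them. Camera axes: x right, y down, z forward; pixel columns grow to the right and rows downward; lengths in mm; the calibration is good to about 2 mm. The wrist camera is an equidistant fisheye: a pixel r from the principal point sees the ray r / f radians off the axis. A picture is of the moment at which its call begins.
A pose or a line that the arm cannot do raises bot.Unreachable and nothing moves.
- bot.job_done(): hands the job in; it is judged then, once.
The state is a dict: "t": time; "joint_pos": joint angles; "qvel": joint speeds; "joint_torque": joint torques, N m; "tool_pos": TCP position; "ee_rot": TCP orientation; "contact_force": force on the tool from outside, world axes, zero at the start; "wrist_torque": the same for the moment, N m; "grip_width": finger opening in mm; "finger_force": force on a finger pad.
Only numpy, scipy, OpenCV 4.12 (cv2) and the standard library are available. Lean on these libraries where they do the work, as an engineer would, in place of code of your own. Each camera call takes 0.05 s, during which the arm holds its last target. There are 200 camera calls.

### The job

Clear the drain tray of the wet-sanding station: first take every steel cup off the tray and nest them all upright in the cup that waits in the round stand, then lift the sprung wing knob of the tray's latch, turn it and let it snap down into its other notch so that the tray is free. Raise the tray by its bow handle until all the wooden knobs have slid into the bin behind it, lower it gently all the way down, and put the latch back into its first notch so that it holds the tray again, leaving the spray bottle, sanding block and sander where they stand.

Things in the scene. Friction and masses are not known exactly. Their poses are not given: they have to be found in the camera images.
- station: fixed steel drain station; place and yaw vary. Origin on the bench, 104 mm in from the handle edge, midway across; x from the tray's handle edge towards the bin, y along the hinge, to the left seen from the robot, z up. The aluminium tray is 239 x 300 mm (x, y), its floor's top 80 mm above the bench, 30 mm high walls on three sides, open on the bin side.
- tray (a joint): angle of the tray in rad: 0 = lying flat on its rests, growing as the handle edge is raised, stop at 1.0. Tray 0.55 kg, no counterweight: it falls if let go (about 4 N upward at the handle raises it). The wooden knobs begin to slide at about 0.3 to 0.45 rad; 0.75 rad clears the tray.
- tray_hinge (a point): middle of the tray's hinge line, at the tray's bin edge, 78 mm above the bench; fixed; axes as the station's (hinge line along y).
- tray_handle (a point): middle of the straight bar of the tray's upright bow handle: steel, 12 mm thick, 110 mm long along y, on the edge away from the bin, its underside 34 mm above the edge wall. With the tray flat it is 239 mm from the hinge line in -x and 72 mm above it (150 mm above the bench); it swings with the tray about the hinge line. Axes as the station's, tilting with the tray.
- latch_grip (a point): middle of the latch's black wing grip, on its vertical axis: 46 mm long (this point's y), 14 mm thick (x), 24 mm high; the crown of its 44 mm post lies 37 mm below. Low on the same shaft a steel dog, a 42 mm finger, points to this point's +y; locked, that is the station's +y, over an ear on the tray's side. Post at station x -70, y -202 mm; grip point 130 mm above the bench.
- latch_pull (a joint): how far the latch knob is pulled up, in m: 0 = snapped fully down in a notch, stop at 0.012. A spring pushes it down (8 N at 0, 13 N at 0.012). The notches are 7 mm deep: pull up at least 9 mm before turning; between notches it rests at 0.007 on the crown.
- latch_turn (a joint): turn of the latch knob in rad, positive anticlockwise from above: 0 = locked notch (dog over the tray's ear), 1.309 (75 degrees) = free notch (dog clear of the ear, pointing to the robot side). It drops into a notch within about 0.1 of it; turns only from 0 to 1.309.
- bin: fixed grey catch bin behind the tray's open edge; origin at the centre of its underside, x, y, z as the station's; inside 157 x 322 mm (x, y), near wall 62 mm high, other walls 107 mm.
- cup_stand: fixed round stand, 100 mm across, its place varies; origin at the centre of its underside; z up. Its 34 mm high socket holds the foot of the waiting cup, whose foot rests 6 mm above the bench.
- stand_cup_mid (a point): the waiting cup, upright in the stand: a steel rinse cup, open at the top, plain round and tapered: 55 mm high, 66 mm outside diameter at the rim, 42 mm at the foot, wall 2 mm, 60 g; this point is on its axis, half-way up (27.5 mm above its foot), z towards its mouth. A cup nested in another comes to rest 10 to 14 mm higher than it.
- cup0_mid (a point): a steel rinse cup, open at the top, plain round and tapered: 55 mm high, 66 mm outside diameter at the rim, 42 mm at the foot, wall 2 mm, 60 g; this point is on its axis, half-way up (27.5 mm above its foot), z towards its mouth. At the start it stands upright on the tray, or is absent (None from the start).
- cup1_mid (a point): a steel rinse cup, open at the top, plain round and tapered: 55 mm high, 66 mm outside diameter at the rim, 42 mm at the foot, wall 2 mm, 60 g; this point is on its axis, half-way up (27.5 mm above its foot), z towards its mouth. At the start it stands upright on the tray, or is absent (None from the start).
- cup2_mid (a point): a steel rinse cup, open at the top, plain round and tapered: 55 mm high, 66 mm outside diameter at the rim, 42 mm at the foot, wall 2 mm, 60 g; this point is on its axis, half-way up (27.5 mm above its foot), z towards its mouth. At the start it stands upright on the tray, or is absent (None from the start).
- knob0_mid (a point): a flat round wooden knob, 36 mm diameter, 16 mm high, 16 g; this point is its centre. At the start it lies flat on the tray, or is absent (None from the start).
- knob1_mid (a point): a flat round wooden knob, 36 mm diameter, 16 mm high, 16 g; this point is its centre. At the start it lies flat on the tray, or is absent (None from the start).
- knob2_mid (a point): a flat round wooden knob, 36 mm diameter, 16 mm high, 16 g; this point is its centre. At the start it lies flat on the tray, or is absent (None from the start).
- knob3_mid (a point): a flat round wooden knob, 36 mm diameter, 16 mm high, 16 g; this point is its centre. At the start it lies flat on the tray, or is absent (None from the start).
- knob4_mid (a point): a flat round wooden knob, 36 mm diameter, 16 mm high, 16 g; this point is its centre. At the start it lies flat on the tray, or is absent (None from the start).
- spray_bottle: amber spray bottle with white trigger head, 66 mm diameter, 210 mm high; a bystander to be left alone; origin at the centre of its underside.
- sanding_block: cork sanding block, 112 x 66 x 32 mm; a bystander to be left alone; origin at the centre of its underside.
- sander: grey palm sander, 126 mm pad, 128 mm high, with a 120 mm dust outlet along its x; a bystander to be left alone; origin at the centre of its underside.

How it is judged:
By the outcome, as a careful person would: the job done as asked, in the order asked, and still so for the second after the job is handed in, with the robot touching nothing.
Of cup0, cup1, cup2 only 2 to 3 are there at a start; the rules pass over those that are not, and their reading is None.
Of knob0, knob1, knob2, knob3, knob4 only 3 to 5 are there at a start; the rules pass over those that are not, and their reading is None.
At some moment in a run one of cup0, cup1, cup2 may be knocked a few centimetres aside while the robot is not near it.
It also fails if it takes over 208 s, if anything falls off the work surface, if the arm or the gripper's body presses on something with over 40 N, if the wrist force passes 120 N, or if a joint passes its speed limit or range.

## Working session

There is one attempt and no reset: what is moved stays moved. The work goes in short steps, each a Python script; the robot and the scene stay as the last script left them, time stands still between calls to the robot, and variables do not carry over. Pictures are saved under pics/ and viewed, at most 14 in all, crops included, and the job is handed in when it is done.

```bash
ls; mkdir -p pics
cat > h.py <<'E'
from bench import bot
import numpy as np, cv2
from scipy.spatial.transform import Rotation as R
def snap(n,f=None):
    s=bot.snapshot(n)
    if f: cv2.imwrite('pics/'+f,s['image'][:,:,::-1])
    return s
def cloud(s):
    h,w=s['z_map'].shape; v,u=np.mgrid[:h,:w]; z=s['z_map']
    c=np.stack([(u-s['cx'])/s['fx']*z,(v-s['cy'])/s['fy']*z,z],-1)
    M=cv2.Rodrigues(np.array(s['rvec'],float))[0]
    P=(c-np.array(s['tvec']).ravel())@M
    P[z<=0]=np.nan
    return P
def proj(s,P):
    return cv2.projectPoints(np.array(P,float).reshape(-1,1,3),np.array(s['rvec'],float),np.array(s['tvec'],float),np.array([[s['fx'],0,s['cx']],[0,s['fy'],s['cy']],[0,0,1.]]),None)[0].reshape(-1,2)
def down(yaw): # tool z down, tool y axis along world angle yaw+90deg... y_tool=(−sin,cos) mirrored
    x=np.array([np.cos(yaw),np.sin(yaw),0]); z=np.array([0,0,-1.]); y=np.cross(z,x)
    return q(np.stack([x,y,z],1))
def q(M):
    a=R.from_matrix(M).as_quat(); return [float(a[3]),*map(float,a[:3])]
E
python3 - <<'E'
from h import *
import pickle
a=snap('top','top.png');b=snap('scene','scene.png')
pickle.dump((a,b),open('s0.pkl','wb'))
o=bot.observe();print(o['t'],o['tool_pos'],o['ee_rot'],o['contact_force'],o['grip_width'])
for s in(a,b):
  M=cv2.Rodrigues(np.array(s['rvec'],float))[0];print(-M.T@np.array(s['tvec']).ravel(),M[2],s['fx'])
E
```

```text
pics
0.1 [169.42696755 627.11859997 221.75017965] [-4.20485311e-05  1.31538289e-01  9.91310831e-01 -7.15581838e-04] [0.6375471  0.78907616 0.41172543] 87.40018317593135
[ 534.07827102   29.49971228 1720.39358859] [ 0.05632727 -0.00728606 -0.99838577] 466.6317121704232
[1426.5567965  -451.04529198 1695.09254583] [-0.43613213  0.265441   -0.85984292] 497.18125631925244
```

View pics/top.png

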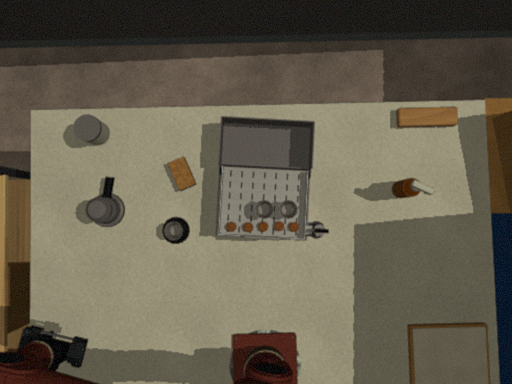

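View pics/scene.png

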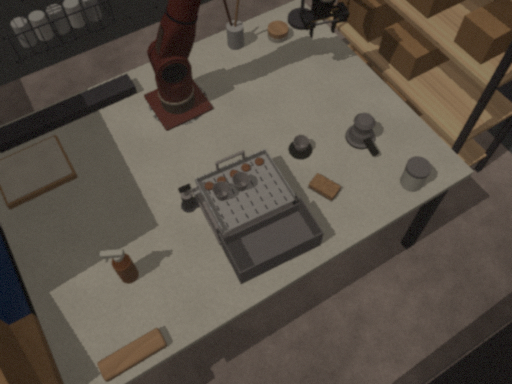

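The top view shows two cups on the tray at about (264,209) and (288,209), five knobs along row 227, the latch at (318,230), the stand cup at (175,230), the bin above the tray and the sander, block and bottle well clear. Next I measure from the depth map.

```bash
cat > loc.py <<'E'
from h import *
import pickle
from scipy.optimize import least_squares
a,b=pickle.load(open('s0.pkl','rb'))
def fitc(p,r0):
    f=lambda c:np.hypot(p[:,0]-c[0],p[:,1]-c[1])-r0
    return least_squares(f,p[:,:2].mean(0),loss='soft_l1',f_scale=2).x
for n,s in(('top',a),('scene',b)):
    P=cloud(s).reshape(-1,3);P=P[np.isfinite(P[:,0])]
    if n=='top':
        c0=cloud(s); g=lambda u,v:np.round(c0[v,u],0)
        for u,v in[(264,209),(288,209),(175,230),(318,230),(326,231),(222,120),(312,124),(262,238),(232,227),(294,227),(262,145),(405,188)]: print(u,v,g(u,v))
    m=(P[:,2]>98)&(P[:,2]<116)&(P[:,0]>420)&(P[:,0]<1000)&(abs(P[:,1])<230)
    r=cv2.minAreaRect(P[m][:,:2].astype(np.float32));print(n,m.sum(),r,cv2.boxPoints(r).round(0).tolist())
    m=(P[:,2]>126)&(P[:,2]<141)&(P[:,0]>500)&(P[:,0]<750)&(abs(P[:,1])<200)
    pickle.dump(P,open(n+'.P','wb'))
    print(P[m].round(0)[::max(1,m.sum()//60)].tolist())
E
python3 loc.py; python3 -c "
import cv2;i=cv2.imread('pics/top.png');cv2.imwrite('pics/c1.png',cv2.resize(i[105:255,150:340],None,fx=4,fy=4,interpolation=2)+30)"
```

```text
264 209 [561. -11.  79.]
288 209 [559. -95.  78.]
175 230 [493. 314.  11.]
318 230 [ 485. -190.  143.]
326 231 [ 481. -216.  147.]
222 120 [881. 131.  75.]
312 124 [ 862. -191.   64.]
262 238 [463.   0. 156.]
232 227 [501. 102. 100.]
294 227 [ 496. -113.   94.]
262 145 [800. -11.   2.]
405 188 [ 621. -491.  138.]
top 675 ((671.909423828125, -27.413009643554688), (349.2982177734375, 431.2430419921875), 89.0439682006836) [[453.0, -198.0], [885.0, -206.0], [890.0, 144.0], [459.0, 151.0]]
[[591.0, 0.0, 131.0], [591.0, -7.0, 137.0], [591.0, -14.0, 132.0], [591.0, -20.0, 135.0], [589.0, -85.0, 136.0], [589.0, -92.0, 133.0], [589.0, -98.0, 136.0], [588.0, 7.0, 132.0], [588.0, -17.0, 127.0], [587.0, -24.0, 139.0], [586.0, -75.0, 129.0], [586.0, -102.0, 127.0], [585.0, -109.0, 135.0], [584.0, -27.0, 135.0], [583.0, -71.0, 131.0], [581.0, 14.0, 138.0], [580.0, -34.0, 138.0], [579.0, -109.0, 128.0], [578.0, -115.0, 135.0], [577.0, -34.0, 136.0], [575.0, 21.0, 135.0], [573.0, -61.0, 132.0], [571.0, -119.0, 132.0], [571.0, 17.0, 129.0], [569.0, -61.0, 129.0], [568.0, -119.0, 131.0], [567.0, -37.0
[... 1935 characters left out ...]
.0], [573.0, -39.0, 140.0], [591.0, 4.0, 129.0], [532.0, -98.0, 128.0], [539.0, -89.0, 130.0], [557.0, -57.0, 128.0], [596.0, -7.0, 138.0], [536.0, -107.0, 134.0], [538.0, -101.0, 132.0], [582.0, -33.0, 133.0], [586.0, -26.0, 134.0], [589.0, -20.0, 132.0], [592.0, -13.0, 131.0], [594.0, -6.0, 128.0], [540.0, -102.0, 129.0], [586.0, -27.0, 126.0], [593.0, -14.0, 126.0], [545.0, -113.0, 132.0], [577.0, -64.0, 133.0], [581.0, -66.0, 134.0], [584.0, -68.0, 133.0], [562.0, -118.0, 132.0], [569.0, -118.0, 134.0], [591.0, -80.0, 132.0], [575.0, -113.0, 131.0], [594.0, -86.0, 134.0], [584.0, -113.0, 138.0], [588.0, -107.0, 137.0], [587.0, -99.0, 130.0], [590.0, -93.0, 128.0], [588.0, -104.0, 128.0]]
```

View pics/c1.png

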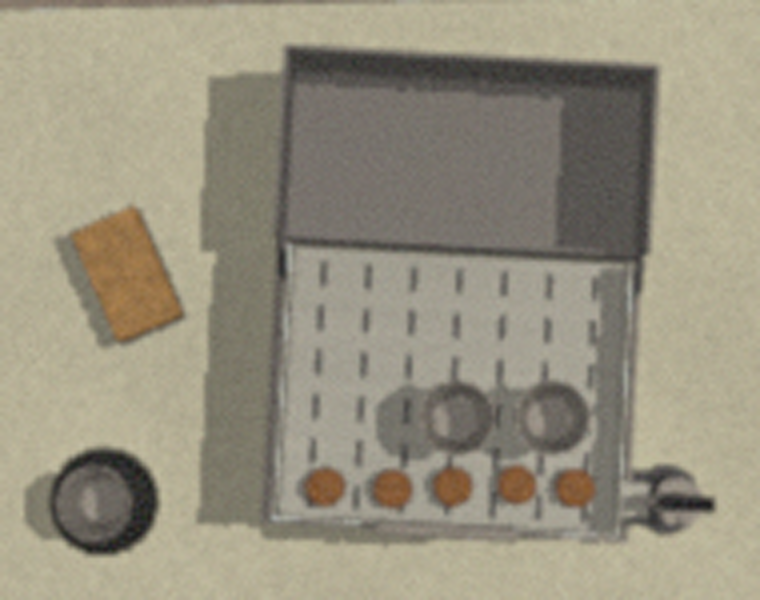

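The crop shows two cups side by side, all five knobs in a row near the handle edge, and the latch wing pointing along y with its dog over the ear. Now line and circle fits.

```bash
cat > loc2.py <<'E'
from h import *
import pickle
from scipy.optimize import least_squares
def fitc(p,r0):
    f=lambda c:np.hypot(p[:,0]-c[0],p[:,1]-c[1])-r0
    return least_squares(f,p[:,:2].mean(0),loss='soft_l1',f_scale=2).x.round(1)
def line(p,ax):
    p=p.astype(np.float32)
    i,j=(1,0) if ax=='y' else (0,1)
    r=least_squares(lambda c:p[:,j]-c[0]-c[1]*(p[:,i]-p[:,i].mean()),[p[:,j].mean(),0],loss='soft_l1',f_scale=2).x
    return 'at %.1f: %.1f slope %.4f n=%d'%(p[:,i].mean(),r[0],r[1],len(p))
for n in('top','scene'):
    P=pickle.load(open(n+'.P','rb'));x,y,z=P.T
    B=lambda *b:P[(x>b[0])&(x<b[1])&(y>b[2])&(y<b[3])&(z>b[4])&(z<b[5])]
    print(n)
    print(' handle',line(B(430,500,-58,38,147,170),'y'),B(430,500,-100,100,140,170)[:,1].min(),B(430,500,-100,100,140,170)[:,1].max())
    print(' binfar',line(B(860,910,-190,130,100,112),'y'))
    print(' bin -y',line(B(720,860,-230,-170,97,112),'x'))
    print(' bin +y',line(B(720,860,110,160,97,112),'x'))
    print(' tray +y',line(B(490,670,110,160,102,115),'x'))
    print(' tray -y',line(B(490,670,-210,-140,102,115),'x'))
    print(' front',line(B(440,475,-160,140,100,115),'y'))
    g=B(440,520,-260,-160,132,155);print(' grip',g.mean(0),g.min(0),g.max(0),len(g),line(g,'y'))
    print(' cups',fitc(B(520,610,-51,40,127,141),32.5),fitc(B(520,610,-130,-51,127,141),32.5))
    s=B(430,560,250,370,50,70);print(' stand',fitc(s,32.5),len(s))
    print(' tray floor z',np.median(B(610,680,-100,100,70,95)[:,2]),'bench',np.median(B(500,700,-400,-300,-20,20)[:,2]))
    k=B(480,520,-150,130,88,106)
    for c in (102,45,-10,-60,-113): 
        kk=k[abs(k[:,1]-c)<22]; print(' k',kk.mean(0).round(0),len(kk))
E
python3 loc2.py
```

```text
top
 handle at -9.5: 464.8 slope 0.0709 n=97 -56.81650987106403 60.19986651010048
 binfar at -29.3: 876.0 slope 0.0795 n=118
 bin -y at 793.2: -186.4 slope -0.0788 n=56
 bin +y at 786.3: 140.5 slope -0.0778 n=44
 tray +y at 581.1: 141.5 slope -0.0780 n=58
 tray -y at 580.2: -154.7 slope -0.0783 n=63
 front at -52.6: 463.6 slope 0.0690 n=49
 grip [ 483.64279913 -200.62474901  140.93253454] [ 477.58236894 -223.89011237  132.85481715] [ 491.9636207  -177.08906408  150.09283985] 58 at -200.6: 483.5 slope 0.0576 n=58
 cups [560.6  -8.4] [558.9 -89.3]
 stand [494.1 311.6] 64
 tray floor z 79.35636131537187 bench -0.45728304859640523
 k [504. 107.  94.] 74
 k [501.  48.  94.] 77
 k [501.  -5.  94.] 74
 k [502. -61.  94.] 76
 k [ 498. -112.   93.] 79
scene
 handle at -9.8: 469.4 slope 0.0744 n=78 -56.30387676152881 61.853835213436696
 binfar at -36.1: 879.2 slope 0.0804 n=160
 bin -y at 788.9: -184.8 slope -0.0789 n=54
 bin +y at 795.5: 140.8 slope -0.0871 n=58
 tray +y at 575.9: 143.1 slope -0.0789 n=55
 tray -y at 581.5: -153.7 slope -0.0731 n=53
 front at -51.6: 466.6 slope 0.0644 n=119
 grip [ 488.42218316 -200.07082893  140.84734467] [ 478.20141467 -221.546162    132.08203155] [ 497.62727418 -177.18193172  149.43928148] 59 at -200.1: 488.8 slope 0.0836 n=59
 cups [563.5  -6.9] [562.9 -88.1]
 stand [498.5 314.7] 72
 tray floor z 80.89309009545141 bench 1.169522604432182
 k [501. 106.  95.] 63
 k [504.  48.  96.] 53
 k [501.  -6.  97.] 32
 k [502. -57.  96.] 38
 k [ 502. -111.   95.] 57
```

```bash
cat >> h.py <<'E'
YAW=-0.0785; U=np.array([np.cos(YAW),np.sin(YAW),0]); V=np.array([-np.sin(YAW),np.cos(YAW),0]); O=np.array([571.7,-5.6,0])
W=lambda x,y,z:O+x*U+y*V+[0,0,z]
def rings(zlo=127,zhi=141,box=(440,740,-190,170),top=3):
    x0,x1,y0,y1=box; A=np.zeros((x1-x0,y1-y0),np.float32)
    for n in('top','scene'):
        P=cloud(bot.snapshot(n)).reshape(-1,3); P=P[np.isfinite(P[:,0])]
        P=P[(P[:,2]>zlo)&(P[:,2]<zhi)]; P=P+[1.7 if n=='top' else -1.7,0,0]
        i=np.round(P[:,:2]-[x0,y0]).astype(int); k=(i>=0).all(1)&(i<A.shape).all(1); A[i[k,0],i[k,1]]=1
    K=np.zeros((75,75),np.float32); cv2.circle(K,(37,37),32,1,4); K/=K.sum()
    H=cv2.filter2D(A,-1,K); out=[]
    for _ in range(top):
        _,m,_,l=cv2.minMaxLoc(H); out.append((x0+l[1],y0+l[0],round(m,3))); cv2.circle(H,l,45,0,-1)
    return out
def best(p,yaw):
    j=np.array(bot.observe()['joint_pos']); c=[]
    for w in(yaw,yaw+np.pi):
        s=bot.solve_ik(list(map(float,p)),down(w))
        if s is not None: c.append((abs(np.array(s)-j).max(),w))
    return down(min(c)[1])
def go(p,yaw): bot.reach(list(map(float,p)),best(p,yaw))
def ln(p,v=150,c=None): return bot.line_to(list(map(float,p)),max_speed=v,contact_N=c)
def st():
    o=bot.observe(); print('t %.1f'%o['t'],'tcp',np.round(o['tool_pos'],1),'F',np.round(o['contact_force'],1),'w %.1f'%o['grip_width'],'ff',np.round(o['finger_force'],1)); return o
STAND=np.array([496.3,313.,0])
def nest(cx,cy,level,ryaw=YAW+np.pi/2):
    go([cx,cy,230],ryaw); st(); print(rings())
E
python3 - <<'E'
from h import *
print(rings()); go([561,-88.5,230],YAW+np.pi/2); st(); print(rings())
o=bot.observe(); print(np.round(o['joint_pos'],2)); s=snap('wrist','w1.png')
E
```

```text
[(562, -8, 0.093), (560, -89, 0.089), (515, -45, 0.028)]
t 3.1 tcp [561.2 -87.4 229.9] F [-0.   0.1 -0.1] w 87.1 ff 0.0
[(561, -9, 0.077), (559, -87, 0.027), (594, -58, 0.022)]
[-0.83  0.26  1.08  1.7  -0.23  1.33  0.22]
```

View pics/w1.png

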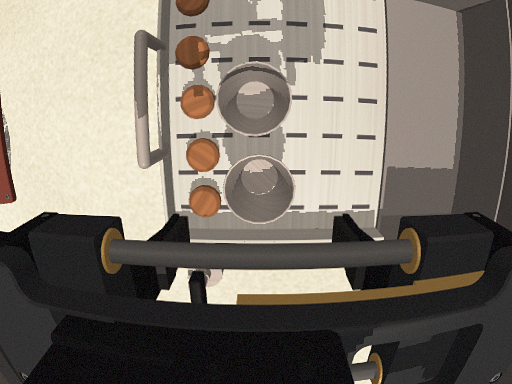

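The wrist view shows the cup (260,188) centred between the fingers (about 175 and 345), with its neighbour at (255,98) and the handle at the left.

```bash
cat >> h.py <<'E'
def pick(cx,cy):
    ln([cx,cy,150],200); hit=ln([cx,cy,122],80,8); print('hit',hit)
    bot.move_gripper(50,12); st(); ln([cx,cy,240],150); return st()
def place(level):
    o=bot.observe(); x,y,z=STAND
    rim=61+12*level
    go([x,y,240],YAW+np.pi/2); ln([x,y,rim-13+62],200); hit=ln([x,y,rim-13-6],40,5); print('hit',hit); st()
    bot.move_gripper(87); ln([x,y,200],150); st()
E
python3 - <<'E'
from h import *
pick(561,-88.5)
E
```

```text
hit False
t 4.8 tcp [561.1 -88.5 122.2] F [0.2 0.1 3. ] w 64.5 ff 12.0
t 5.7 tcp [560.5 -88.3 239.1] F [-0.1 -0.2 -1.6] w 64.5 ff 12.0
```

Run:
```python
from h import *
place(1)
o=snap('wrist','w2.png'); print(rings(), rings(55,95,(430,570,250,380),1))
```

```text
hit True
t 9.3 tcp [495.5 313.6  63.5] F [-0.9  0.7  2.3] w 64.5 ff 12.0
t 11.1 tcp [495.8 312.9 199.1] F [ 0.6 -0.6 -0.3] w 86.7 ff 0.0
[(562, -9, 0.088), (502, -3, 0.021), (523, -189, 0.017)] [(496, 315, 0.09)]
```

View pics/w2.png

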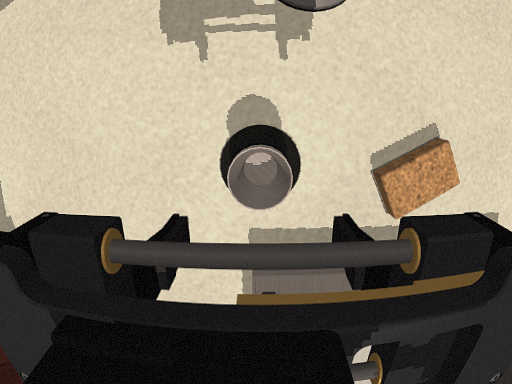

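The first cup sits nested and upright in the stand at (260,178). Now the second.

Run:
```python
from h import *
go([561.5,-8,240],YAW+np.pi/2); r=rings(); print(r)
c=r[0]
if np.hypot(c[0]-561.5,c[1]+8)<5: 
    pick(561.5,-8); place(2); go([560,200,240],YAW+np.pi/2)
    snap('scene','s2.png'); s=bot.snapshot('top'); cv2.imwrite('pics/t2.png',np.hstack([cv2.resize(s['image'][90:260,140:350,::-1],(500,405)),]))
    P=cloud(s).reshape(-1,3);P=P[(abs(P[:,0]-496)<60)&(abs(P[:,1]-313)<60)];print(np.percentile(P[:,2],[90,95,98,99.5]),rings(), rings(55,105,(430,570,250,380),1))
```

```text
[(562, -7, 0.039), (467, -171, 0.015), (517, -171, 0.012)]
hit False
t 14.3 tcp [561.6  -8.  122.2] F [-0.2 -0.4  3.1] w 65.0 ff 12.0
t 15.2 tcp [561.   -7.8 239.1] F [ 0.7 -0.5 -0.8] w 64.6 ff 12.0
hit True
t 18.5 tcp [495.3 313.5  75.5] F [-1.8  1.   4.8] w 64.9 ff 13.5
t 20.1 tcp [495.8 312.9 199.1] F [-0.4 -0.2  0.1] w 87.0 ff 0.0
[3.61969219 4.42887239 4.91438051 5.15713457] [(457, -190, 0.014), (440, -32, 0.012), (519, -190, 0.012)] [(494, 315, 0.033)]
```

Run:
```python
from h import *
L=W(-70,-202,111); print(L)
y0=YAW+np.pi/2
for w in(y0,y0-np.pi,):
    for d in(0,.65,1.309):
        s=bot.solve_ik(list(L+[0,0,10]),down(w+d)); print(w,d,None if s is None else np.round(s,2))
go(L+[0,0,90],y0); bot.move_gripper(45)
st(); print(np.round(bot.observe()['joint_pos'],2))
snap('wrist','w3.png'); 
s=bot.snapshot('top');P=cloud(s).reshape(-1,3);P=P[(abs(P[:,0]-496)<60)&(abs(P[:,1]-313)<60)];print(np.percentile(P[:,2],[90,95,98,99.5]), rings(55,105,(430,570,250,380),1))
b=bot.snapshot('scene');im=np.hstack([cv2.resize(s['image'][105:255,150:350,::-1],(400,300)),cv2.resize(b['image'][110:260,150:350,::-1],(400,300))]);cv2.imwrite('pics/t3.png',np.vstack([im,np.hstack([cv2.resize(cv2.imread('pics/w3.png'),(400,300)),im[:,:400]*0])]))
```

```text
[ 486.0748488  -201.48857415  111.        ]
1.4922963267948965 0 [-0.57  0.24  1.    1.93 -0.23  1.09  0.45]
1.4922963267948965 0.65 [-0.75  0.37  1.27  1.93 -0.39  1.13  1.25]
1.4922963267948965 1.309 [-0.76  0.39  1.29  1.93 -0.41  1.13  1.93]
-1.6492963267948966 0 [-0.73  0.35  1.24  1.93 -0.36  1.12 -2.57]
-1.6492963267948966 0.65 [-0.76  0.39  1.29  1.93 -0.41  1.13 -1.87]
-1.6492963267948966 1.309 [-0.72  0.34  1.22  1.93 -0.35  1.12 -1.27]
t 23.5 tcp [ 486.1 -201.5  201. ] F [ 0.1  0.7 -0.8] w 45.1 ff 0.0
[-0.87  0.25  1.37  1.84 -0.25  1.26  0.49]
[65.22356962 78.52975132 84.83422364 89.30386783] [(495, 315, 0.144)]
```

View pics/t3.png

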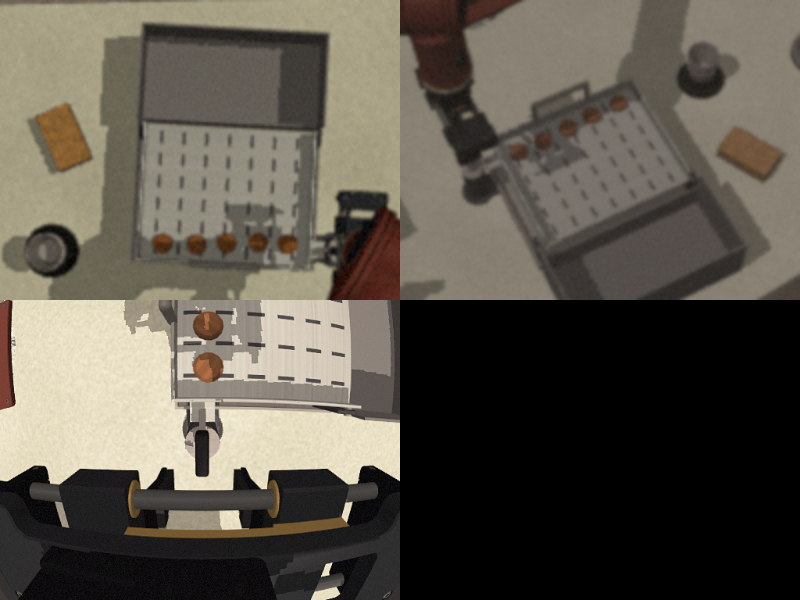

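The picture shows the tray free of cups, the stack upright in the stand and all five knobs in their row. The wing at (203,452 lower left) lies between the open fingers.

Run:
```python
from h import *
L=W(-70,-202,111)
print('hit',ln(L,100,8)); st()
bot.move_gripper(8,45); st(); print(np.round(bot.observe()['joint_pos'],2))
```

```text
hit False
t 24.8 tcp [ 486.4 -201.7  111.5] F [ 0.8 -0.1 -0.5] w 44.9 ff 0.0
t 25.5 tcp [ 484.9 -201.4  111. ] F [-6.8  1.8  8. ] w 13.7 ff 45.0
[-0.71  0.36  1.23  1.94 -0.38  1.1   0.59]
```

Run:
```python
from h import *
L=W(-70,-202,111)-[1.7,0,0]
ln(L,30); st()
for dz in(5,9,11,12.5):
    ln(L+[0,0,dz],30); o=st()
    if o['tool_pos'][2]>121.3: break
```

```text
t 25.7 tcp [ 484.6 -201.4  111.1] F [ 1.   0.5 -0.2] w 13.3 ff 45.0
t 26.0 tcp [ 484.4 -201.3  115.7] F [  5.7  -0.5 -11.5] w 13.4 ff 45.0
t 26.3 tcp [ 484.4 -201.3  119.7] F [  6.2  -0.5 -13.6] w 13.9 ff 45.0
t 26.6 tcp [ 484.4 -201.3  121.6] F [  6.   -1.4 -12.7] w 13.6 ff 45.0
```

```bash
cat >> h.py <<'E'
def turn(p,d,n=5):
    r=bot.observe()['ee_rot']; R0=R.from_quat([r[1],r[2],r[3],r[0]])
    for k in range(1,n+1):
        M=R.from_euler('z',d*k/n)*R0
        bot.line_to(list(map(float,p)),attitude=q(M.as_matrix()),max_speed=60); o=st(); print('  wz',np.round(o['wrist_torque'],2))
E
python3 - <<'E'
from h import *
L=W(-70,-202,111)-[1.2,0,0]
turn(L+[0,0,11],1.309)
E
```

```text
t 27.0 tcp [ 484.5 -201.3  121.6] F [  4.4   0.4 -13.2] w 13.6 ff 45.0
  wz [-0.13 -1.02  0.03]
t 27.4 tcp [ 484.6 -201.3  121.7] F [  3.8   0.2 -14. ] w 13.4 ff 45.0
  wz [ 0.09 -0.98  0.01]
t 27.8 tcp [ 484.6 -201.3  121.8] F [  3.7   1.1 -14. ] w 14.0 ff 45.0
  wz [ 0.38 -0.92 -0.02]
t 28.2 tcp [ 484.7 -201.2  121.8] F [  3.5   1.8 -14.2] w 13.9 ff 45.0
  wz [ 0.63 -0.78 -0.04]
t 28.6 tcp [ 484.7 -201.2  121.8] F [  3.    3.9 -13.6] w 13.5 ff 45.0
  wz [ 0.9  -0.77  0.05]
```

Run:
```python
from h import *
L=W(-70,-202,111)-[1.2,0,0]
ln(L+[0,0,5],30); st(); ln(L+[0,0,0],30); st()
bot.move_gripper(45); st(); ln(L+[0,0,100],150)
s=bot.snapshot('wrist'); cv2.imwrite('pics/w4.png',s['image'][:,:,::-1]); st()
print(np.round(bot.observe()['joint_pos'],2))
H=W(-104,0,0)
for w in(YAW+np.pi/2,YAW-np.pi/2):
    for z in (131,200,300): s=bot.solve_ik([*H[:2],float(z)],down(w)); print(None if s is None else np.round(s,2))
```

```text
t 29.0 tcp [ 484.8 -201.2  115.8] F [  1.7   4.3 -10.8] w 13.3 ff 45.0
t 29.3 tcp [ 484.8 -201.3  111.1] F [ 0.3  5.6 -7.8] w 13.6 ff 45.0
t 30.1 tcp [ 484.9 -201.5  111. ] F [ 0.2  0.3 -0.1] w 44.7 ff 0.0
t 31.0 tcp [ 484.3 -201.2  210. ] F [-0.   0.3  0.1] w 45.2 ff 0.0
[-0.6   0.1   0.98  1.82 -0.09  1.27  1.64]
[-0.92  0.01  0.84  2.04 -0.01  1.09 -0.15]
[-0.89 -0.08  0.77  1.95  0.06  1.25 -0.22]
[-0.86 -0.14  0.7   1.79  0.09  1.46 -0.26]
None
None
None
```

View pics/w4.png

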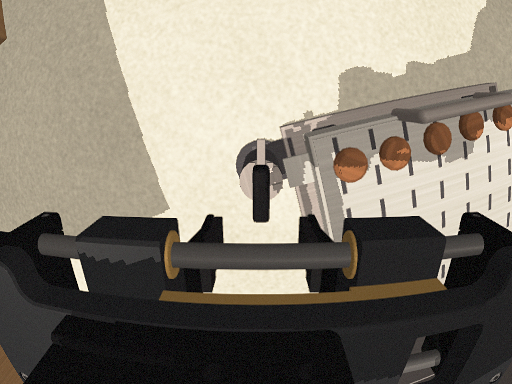

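The dog now points away from the ear towards the robot, and the wing at (261,193) stands turned by 75 degrees: the latch is free. Next, the handle.

```bash
cat >> h.py <<'E'
def hp(th,dx=0,g=13):
    return W(135-239*np.cos(th)+72*np.sin(th)+dx,0,78+239*np.sin(th)+72*np.cos(th)-g)
E
python3 - <<'E'
from h import *
y0=YAW+np.pi/2
for t in(0,.4,.8,.95):
    s=bot.solve_ik(list(hp(t)),down(y0)); print(t,hp(t).round(0),None if s is None else np.round(s,2))
bot.move_gripper(45)
go(hp(0)+[0,0,90],y0); st(); print('hit',ln(hp(0),100,8)); st()
bot.move_gripper(6,25); st()
E
```

```text
0 [468.   3. 137.] [-0.91  0.    0.83  2.03 -0.    1.11 -0.16]
0.4 [515.  -1. 224.] [-0.92  0.04  0.88  1.82 -0.04  1.29 -0.11]
0.8 [592.  -7. 287.] [-0.86  0.27  0.98  1.55 -0.22  1.44  0.06]
0.95 [626. -10. 301.] [-0.8   0.37  1.01  1.44 -0.31  1.5   0.12]
t 32.8 tcp [468.1   2.2 227. ] F [-0.2 -0.  -0.3] w 45.3 ff 0.0
hit False
t 33.9 tcp [468.4   2.6 137.5] F [ 1.1  0.2 -0.7] w 45.5 ff 0.0
t 34.6 tcp [466.4   2.7 136.8] F [-8.6  0.7  7. ] w 11.2 ff 25.0
```

Run:
```python
from h import *
for t in np.arange(.04,.84,.04):
    ln(hp(t,-2),60)
    o=bot.observe(); F=np.array(o['contact_force'])
    if round(t*100)%12==0 or np.linalg.norm(F)>20: print(round(t,2)); st()
    if np.linalg.norm(F)>30: break
bot.sleep(.5); st()
a=bot.snapshot('top');b=bot.snapshot('scene')
cv2.imwrite('pics/r1.png',np.hstack([cv2.resize(a['image'][105:255,150:350,::-1],(400,300)),cv2.resize(b['image'][110:290,150:390,::-1],(400,300))]))
```

```text
0.12
t 35.5 tcp [476.3   1.8 164.7] F [ 4.7 -0.6 -5.5] w 11.1 ff 25.0
0.24
t 36.5 tcp [489.7   0.9 191.9] F [-1.7 -0.8 -4.1] w 11.3 ff 25.0
0.36
t 37.4 tcp [ 5.063e+02 -4.000e-01  2.175e+02] F [-9.6  0.7  1.6] w 11.1 ff 25.0
0.48
t 38.4 tcp [525.5  -1.9 240.6] F [-14.3   1.    7.9] w 10.8 ff 25.0
0.56
t 39.0 tcp [539.9  -3.  254.9] F [-16.6   1.   13.6] w 11.4 ff 25.0
0.6
t 39.3 tcp [547.8  -3.7 261.5] F [-14.5   1.3  15.4] w 10.9 ff 25.0
0.72
t 40.3 tcp [573.1  -5.7 279. ] F [-9.5  0.3 10.7] w 11.0 ff 25.0
t 41.4 tcp [590.5  -7.  288.5] F [-4.5 -0.3  5.7] w 10.9 ff 25.0
```

View pics/r1.png

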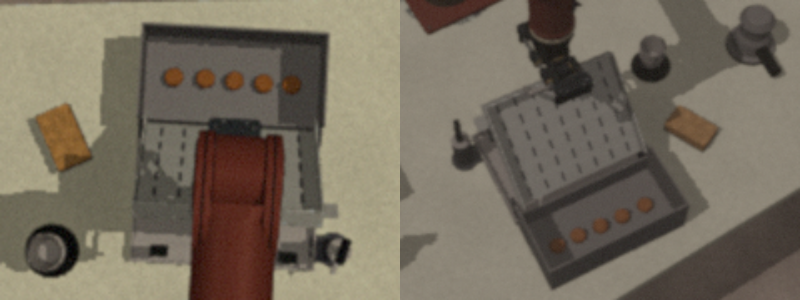

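All five knobs lie in the bin (173–292, 77 in the left half), and the tray is held up. Now I lower it gently.

Run:
```python
from h import *
bot.move_gripper(6,15)
for t in np.arange(.76,.01,-.04):
    ln(hp(t,-2),50)
    F=np.array(bot.observe()['contact_force'])
    if np.linalg.norm(F)>22: print(round(t,2)); st()
    if np.linalg.norm(F)>32: break
else:
    st(); ln(hp(0,-2),15); st(); ln(hp(0,-2)-[0,0,1.5],10); st()
```

```text
t 48.4 tcp [469.1   2.5 146.3] F [ 0.1  2.5 -3.1] w 11.4 ff 15.0
t 49.2 tcp [466.4   2.7 137.7] F [-3.6  1.7  7.3] w 11.5 ff 15.0
t 49.5 tcp [466.4   2.7 136.8] F [-7.5  1.8 17. ] w 11.3 ff 15.0
```

Run:
```python
from h import *
bot.move_gripper(45); st(); ln(hp(0,-2)+[0,0,80],120)
L=W(-70,-202,111)-[1.2,0,0]
y1=YAW+np.pi/2+1.309
bot.reach(list(L+[0,0,90]),down(y1)); st(); print(np.round(bot.observe()['joint_pos'],2))
for w in(0,.65,1.309): print(np.round(bot.solve_ik(list(L+[0,0,11]),down(y1-w)),2))
print('hit',ln(L,100,8)); bot.move_gripper(8,45); st()
```

```text
t 50.3 tcp [466.    2.7 135.5] F [-0.6  0.1  0.2] w 44.8 ff 0.0
t 52.9 tcp [ 484.9 -201.   200.8] F [ 0.3 -0.   0.1] w 44.6 ff 0.0
[-0.77  0.16  1.2   1.84 -0.15  1.25  1.7 ]
[-0.67  0.29  1.14  1.93 -0.29  1.1   1.82]
[-0.73  0.34  1.24  1.93 -0.36  1.12  1.23]
[-0.78  0.42  1.35  1.93 -0.46  1.15  0.66]
hit False
t 54.6 tcp [ 485.  -201.3  111.1] F [-0.   2.1  1.7] w 13.5 ff 45.0
```

Run:
```python
from h import *
L=W(-70,-202,111)-[1.2,0,0]
ln(L+[0,0,11],30); st(); turn(L+[0,0,11],-1.309)
ln(L+[0,0,5],30); st(); ln(L,30); st()
bot.move_gripper(45); st(); ln(L+[0,0,100],150)
snap('wrist','w5.png')
go([450,-300,300],YAW+np.pi/2); bot.sleep(.3); st()
a=bot.snapshot('top');b=bot.snapshot('scene')
im=np.hstack([cv2.resize(a['image'][105:255,150:350,::-1],(400,300)),cv2.resize(b['image'][110:290,150:390,::-1],(400,300))])
cv2.imwrite('pics/f1.png',np.vstack([im,np.hstack([cv2.resize(cv2.imread('pics/w5.png'),(400,300)),cv2.resize(b['image'][:,:,::-1],(400,300))])]))
P=cloud(a).reshape(-1,3);G=P[(abs(P[:,0]-485)<35)&(abs(P[:,1]+201)<35)];print('grip top',np.percentile(G[:,2],[90,97,99.5]))
P=P[(abs(P[:,0]-496)<60)&(abs(P[:,1]-313)<60)];print(np.percentile(P[:,2],[90,95,98,99.5]), rings(55,105,(430,570,250,380),1))
```

```text
t 55.1 tcp [ 484.8 -201.2  121.6] F [  4.7   0.4 -12.7] w 13.7 ff 45.0
t 55.5 tcp [ 484.8 -201.3  121.7] F [  4.4  -0.  -14.1] w 14.1 ff 45.0
  wz [-0.09 -1.11  0.01]
t 55.9 tcp [ 484.7 -201.4  121.8] F [  4.    0.1 -13.6] w 13.5 ff 45.0
  wz [-0.1  -0.88 -0.04]
t 56.3 tcp [ 484.6 -201.5  121.9] F [  2.4  -1.1 -13.1] w 13.4 ff 45.0
  wz [-0.26 -0.65  0.01]
t 56.7 tcp [ 484.5 -201.5  121.9] F [  1.1  -0.6 -13.7] w 13.6 ff 45.0
  wz [-0.3  -0.41 -0.05]
t 57.1 tcp [ 484.5 -201.5  121.9] F [  1.4  -1.4 -14. ] w 13.5 ff 45.0
  wz [-0.35 -0.06 -0.01]
t 57.5 tcp [ 484.6 -201.5  115.8] F [ -1.   -0.7 -11.3] w 13.3 ff 45.0
t 57.8 tcp [ 484.7 -201.6  111.2] F [-5.2  0.5 -2.5] w 13.5 ff 45.0
t 58.6 tcp [ 484.9 -201.5  111. ] F [-0.3 -0.5  0.5] w 44.6 ff 0.0
t 60.4 tcp [ 450.3 -299.   299.4] F [ 0.2  0.5 -0.1] w 45.1 ff 0.0
grip top [140.36795342 143.83286194 147.35591645]
[65.48074474 77.49702958 85.94047758 89.33376481] [(495, 313, 0.147)]
```

View pics/f1.png

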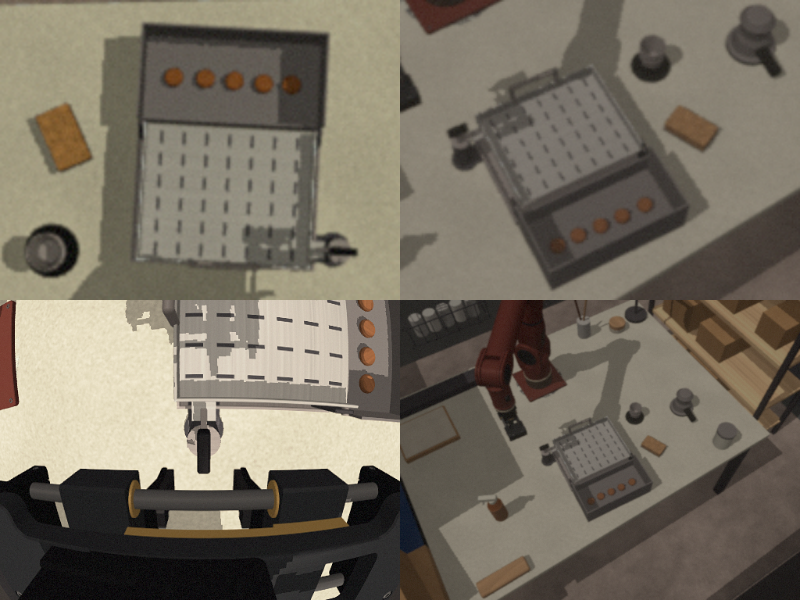

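The tray is flat and empty, the five knobs are in the bin, the cups are stacked in the stand, the wing is back in its first position with the dog over the ear, and the bystanders stand where they were.

```bash
python3 -c "
from bench import bot
print(bot.job_done())"
```

```text
the job is handed in; nothing more can be done
None
```

The job is handed in after about 60 s of robot time: both cups are nested in the stand cup, all five knobs are in the bin, the tray is down and latched again, and the spray bottle, sanding block and sander were not touched.

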